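# Re-hang the lid of the coffee-capsule box

### The arm

A 6-joint arm with a two-finger parallel gripper is mounted at the origin on a cart in front of the work surface, level with it; the furniture and walls round the work are solid. World frame = base frame: x ahead of the robot, y to its left, z up, the work surface at z = 0. Lengths are in m, angles in rad, forces in N, time in s.
With the tool pointing down it reaches from about 0.275 to 0.875 m from the base axis. Payload 12.5 kg.
Tool frame: the origin (TCP) lies on the centre line of the jaws, within the pads' length; the fingertips stand r.finger_overhang ahead of it and the grasp point (between the pads) lies 3 mm ahead of it (r.finger_overhang is the distance from the TCP to the fingertips, in m); z points along the fingers, y is the line along which they close (so a half turn about z gives the same grasp; the last joint's range is limited). The gripper opens to 85 mm and grips with 20 to 120 N. Pads are 22 mm wide; open, the fingers measure 114 mm over their backs; the gripper's body (76 mm by 85 mm) begins 54 mm behind the grasp point. The pads swing forward as they close: fully open they stand 13 mm farther back than shut.
Start: joints at [1.054, 0.351, 1.652, -0, 1.139, -0.085], TCP at [0.23, 0.5, 0.22] pointing down, gripper open.
Joint ranges: [-2.75, 2.75], [-0.79, 2.1], [0.01, 2.65], [-1.57, 4.71], [0.07, 3.14], [-2.87, 2.87]. Speed limits (rad/s): [2.22, 2.22, 2.79, 3.14, 3.14, 3.14].

### API

Orientations are given as a unit quaternion [x, y, z, w].
In Python, from cell import r, optics gives the robot as it stands. The module is installed in compiled form; this text tells all that it offers. Calls block until the motion is done:
- r.move_to(position, orientation): joint-space move of the TCP to a pose.
- r.move_linear(position, rot=None, vel=0.15): straight line of the TCP; rot=None keeps the orientation; vel is the mean speed in m/s.
- r.set_joints(angles): joint-space move.
- r.set_gripper(opening, squeeze=None): opening from 0.0 (shut) to 1.0 (fully open); squeeze is the grip in N (None keeps the last); returns when the fingers have stopped.
- r.sleep(seconds).
- r.inverse_kinematics(position, orientation): joint angles nearest the present ones, or None.
- optics.get_image(name): name is "scene" or "side" or "wrist"; returns a dict with "pixels" (480x640x3 uint8, red, green, blue), "depth" (480x640 float32, m along the optical axis (not along the pixel's ray), 0 where there is no reading), "fx", "fy", "cx", "cy" (pixels), "D" ([k1, k2, p1, p2, k3] as OpenCV has them; the pictures are not rectified), "camera_from_world" (4x4, takes a point from world to camera coordinates); the wrist camera has in their place "mount" (4x4, takes a point from camera to tool coordinates, whose origin is the TCP and whose axes are the flange's). Camera axes: x right, y down, z forward; pixel columns grow to the right and rows downward; lengths in m; the calibration is good to about 2 mm. A picture is of the moment at which its call begins: read the wrist's pose just before it.
A pose or a line that the arm cannot do raises r.PlanningError and nothing moves.
- r.hand_in(): hands the job in; it is judged then, once.
Readings, each from a call of its own:
- r.current_t(): time.
- r.current_q(): joint angles.
- r.current_qvel(): joint speeds.
- r.current_effort(): joint torques, N m.
- r.current_tool_pos(): TCP position.
- r.current_ee_rot(): TCP orientation.
- r.current_contact_force(): force on the tool from outside, world axes, zero at the start.
- r.current_torque(): the same for the moment, N m.
- r.current_opening(): opening from 0.0 (shut) to 1.0 (fully open).
- r.current_finger_force(): force on a finger pad.
Only numpy, scipy, OpenCV 4.12 (cv2) and the standard library are available. Lean on these libraries where they do the work, as an engineer would, in place of code of your own. Each camera call takes 0.05 s, during which the arm holds its last target. There are 200 camera calls.

### The job

The lid of the wooden coffee-capsule box came off for washing and I want to pin it back on. First take the mug out of the box, where it would keep the lid from closing, and hang it by its handle on either arm of the mug stand; then lift the lid out of the plate rack and hold it straight upright at the back of the box, cork side to the front, its two brass knuckles down in the gaps between the box's three so that all the holes line up for my pin, without leaning on the box. Finish still holding it there in the gripper, steady, and leave the other things on the table where they are.

Things in the scene. Friction and masses are not known exactly. Their poses are not given: they have to be found in the camera images.
- capsule_box: Shallow open wooden box, fixed, 140 (x) x 280 (y) x 40 mm high, walls and floor 6 mm; origin on the table under its centre, z up, +x to its back, where the brass hinge is. A divider at y = +47 mm shuts off the coffee capsules; the mug stands on the floor of the wide compartment at -y (128 x 179 mm inside), its rim 15 mm above the walls.
- gap_left (a point): Middle of the left hinge gap, on the bore axis (box frame 77, 28, 40 mm; box axes); the lid's left knuckle belongs here. Three box knuckles (12 mm diameter, 28 mm long, bore 5 mm along y, ends chamfered) at y = -56, 0, 56 mm leave two gaps 28 mm long. Below the gaps a rail has its top at z = 33 mm and the box's back face is at x = 70 mm: a lid knuckle in line is 1 mm clear of both.
- gap_right (a point): Middle of the right hinge gap, on the bore axis (box frame 77, -28, 40 mm; box axes); the lid's right knuckle belongs here.
- box_lid: Loose wooden lid, 12 mm thick, 280 wide, 146 high, 0.2 to 0.33 kg, on edge, hinge edge down, in the rack. Origin half-way along its bore axis; y along that axis, z up to the top edge at z = 154 mm; the board fills x = 0 to 12, z = 8 to 154 mm. +x is the plain outer face, -x the inner one with cork sheet and brass leaf. Held upright in place on the box its axes are those of the box.
- lid_center (a point): Centre of the lid's board (lid frame 6, 0, 81 mm; same axes as the lid), 73 mm below the middle of the top edge, where it is best gripped across its 12 mm thickness.
- lid_left (a point): Middle of the lid's left knuckle, lid frame 0, 28, 0 mm, on the bore axis; each lid knuckle is 12 mm in diameter and 24 mm long, bore 5 mm, ends chamfered.
- lid_right (a point): Middle of the lid's right knuckle, lid frame 0, -28, 0 mm, on the bore axis.
- plate_rack: Pale wooden plate rack, fixed, 228 (x) x 112 (y) mm, rails 30 mm high, dowels up to 100 mm; origin on the table under its centre. Its slots run along its x, 16 mm wide; the lid stands in the middle one (y = 0) and comes out straight up. Rack and mug stand are on opposite sides of the box, either way round.
- mug: Loose small white mug with a green band, 0.12 kg, 49 mm high, 65 mm across the rim, narrowing to 46 mm at the foot, with a loop handle 12 mm thick that points to its -y. Origin under the middle of mug and handle together; the axis of the round body is at y = +13 mm; the handle reaches y = -46 mm.
- mug_center (a point): Centre of the mug's round body, half-way up (24.5 mm above its foot); same axes as the mug.
- mug_loop (a point): Centre of the opening of the mug's handle, 41 mm to -y of the body's axis and 34 mm above the foot; the opening goes through along the mug's x axis and is about 20 mm wide (y) and 16 mm high (z). Same axes as the mug.
- mug_stand: Dark steel mug stand, fixed: round base 120 mm across, post 144 mm high, 12 mm thick, and two straight arms, 6 mm thick, to its +y and -y, rising from the post at z = 128 mm to round tips (8 mm) 82 mm out at z = 154 mm. Origin on the table under the post, z up. A hung mug clears the post when its handle is 45 mm or more out.
- stand_tip_a (a point): Tip of the stand's arm to +y (stand frame 0, 82, 154 mm).
- stand_tip_b (a point): Tip of the stand's arm to -y (stand frame 0, -82, 154 mm).
- hinge_pin: Brass hinge pin, 4.5 mm thick, about 165 mm long with a bent end, lying on the table behind the box; not to be moved. Origin near its middle.
- sugar_jar: Glass jar with green lid, 81 mm across, 179 mm high, behind the box; not to be moved. Origin under its centre.
- pepper_mill: Wooden pepper mill, 58 mm across, 170 mm high, at the back, left of the jar; not to be moved. Origin under its centre.
- biscuit_pack: Cream packet of biscuits, 83 x 176 x 55 mm, at the left; not to be moved. Origin under its centre.
Things that resemble listed ones, but are neither listed nor needed, are in the scene too. What is shaped like the mug but orange or red is not meant.

How it is judged:
On the way, in this order (a step that is already met when the one before it is completed fails the run):
1. the mug hangs at rest by its handle on an arm of the stand, let go (height (world z) of mug_center between 0.07 and 0.13 m and height (world z) of mug_loop between 0.105 and 0.165 m and x of mug_loop in the frame of mug_stand between -0.015 and 0.015 m and contact force between mug and mug_stand above 0.3 N and contact force between mug and the arm below 0.05 N and linear speed of mug below 0.08 m/s), for 0.3 s.
2. the lid is lifted clear of the rack in the gripper (height (world z) of lid_center above 0.125 m and contact force between the fingers and box_lid above 2 N and contact force between box_lid and plate_rack below 0.05 N), for 0.1 s.
At the end, for the whole second after the job is handed in: Middles of both lid knuckles within 3 mm of their gaps' middles (left in left); lid upright to 0.1 rad, still, gripped with over 2 N, bearing on the box with under 10 N; the mug hangs on the stand, its handle opening (10.5 to 16.5 cm high) within 15 mm of the arms' line, its middle 7 to 13 cm high (distance between lid_left and gap_left below 0.003 m and distance between lid_right and gap_right below 0.003 m and angle between box_lid's own z axis and vertical below 0.1 rad and contact force between the fingers and box_lid above 2 N and contact force between box_lid and capsule_box below 10 N and linear speed of box_lid below 0.02 m/s and height (world z) of mug_center between 0.07 and 0.13 m and height (world z) of mug_loop between 0.105 and 0.165 m and x of mug_loop in the frame of mug_stand between -0.015 and 0.015 m and contact force between mug and mug_stand above 0.3 N); the arm keeps its last pose, push and grip.
It fails at once if another loose thing on the table (pin, sugar jar, pepper mill, biscuits) is shifted by more than 3 cm (distance of any of hinge_pin, sugar_jar, pepper_mill, biscuit_pack from where it was at the start of the episode above 0.03 m).
It also fails if it takes over 59 s, if anything falls off the work surface, if the arm or the gripper's body presses on something with over 40 N, if the wrist force passes 120 N, or if a joint passes its speed limit or range.

## Working session

There is one attempt and no reset: what is moved stays moved. The work goes in short steps, each a Python script; the robot and the scene stay as the last script left them, time stands still between calls to the robot, and variables do not carry over. Pictures are saved under pics/ and viewed, at most 13 in all, crops included, and the job is handed in when it is done.

```bash
mkdir -p pics; cat > h.py <<'E'
import numpy as np, cv2
from cell import r, optics
from scipy.spatial.transform import Rotation as R
def grab(n):
    p=r.current_tool_pos(); q=r.current_ee_rot()
    d=optics.get_image(n)
    d={k:(np.array(v) if isinstance(v,list) else v) for k,v in d.items()}
    if 'mount' in d:
        T=np.eye(4);T[:3,:3]=R.from_quat(q).as_matrix();T[:3,3]=p
        d['wc']=T@np.array(d['mount'])
    else: d['wc']=np.linalg.inv(np.array(d['camera_from_world']))
    return d
def K(d): return np.array([[d['fx'],0,d['cx']],[0,d['fy'],d['cy']],[0,0,1.]])
def rays(d,uv):
    uv=np.asarray(uv,float).reshape(-1,1,2)
    n=cv2.undistortPoints(uv,K(d),np.array(d['D'],float)).reshape(-1,2)
    return np.c_[n,np.ones(len(n))]@d['wc'][:3,:3].T, d['wc'][:3,3]
def plane(d,uv,z):
    v,o=rays(d,uv); return o+v*((z-o[2])/v[:,2])[:,None]
def cloud(d):
    h,w=d['depth'].shape
    u,v=np.meshgrid(np.arange(w),np.arange(h))
    ra,o=rays(d,np.c_[u.ravel(),v.ravel()])
    return (o+ra*d['depth'].reshape(-1,1)).reshape(h,w,3)
def proj(d,P):
    cw=np.linalg.inv(d['wc'])
    return cv2.projectPoints(np.asarray(P,float).reshape(-1,1,3),cv2.Rodrigues(cw[:3,:3])[0],cw[:3,3],K(d),np.array(d['D'],float))[0].reshape(-1,2)
def save(d,n): cv2.imwrite('pics/'+n,d['pixels'][:,:,::-1])
E
python3 - <<'E'
from h import *
import pickle
print(r.current_t(),r.finger_overhang,r.current_tool_pos(),r.current_ee_rot(),r.current_contact_force())
for n in ('scene','side','wrist'):
    d=grab(n);save(d,n+'0.png');pickle.dump(d,open(n+'0.pkl','wb'))
    print(n,d['fx'],d['D'],np.round(d['wc'],3).tolist())
E
```

```text
0.0 0.022 [0.22998051 0.49922978 0.21954766] [ 2.14214039e-01  9.76786561e-01 -5.71594806e-04 -1.83176594e-04] [-0.27813694  0.489045   -0.5164006 ]
scene 500.5000121610734 [-0.03198645  0.          0.          0.          0.        ] [[0.696, -0.455, 0.555, -0.216], [-0.718, -0.426, 0.551, -0.708], [-0.014, -0.782, -0.623, 1.012], [0.0, 0.0, 0.0, 1.0]]
side 617.8174382241821 [-0.16617041  0.          0.          0.          0.        ] [[-0.829, -0.209, 0.519, -0.313], [-0.559, 0.295, -0.775, 1.419], [0.008, -0.932, -0.361, 0.758], [0.0, 0.0, 0.0, 1.0]]
wrist 330.6106756111861 [-0.01315636  0.          0.          0.          0.        ] [[0.419, 0.861, 0.289, 0.156], [0.908, -0.397, -0.134, 0.535], [-0.001, 0.318, -0.948, 0.373], [0.0, 0.0, 0.0, 1.0]]
```

View pics/scene0.png

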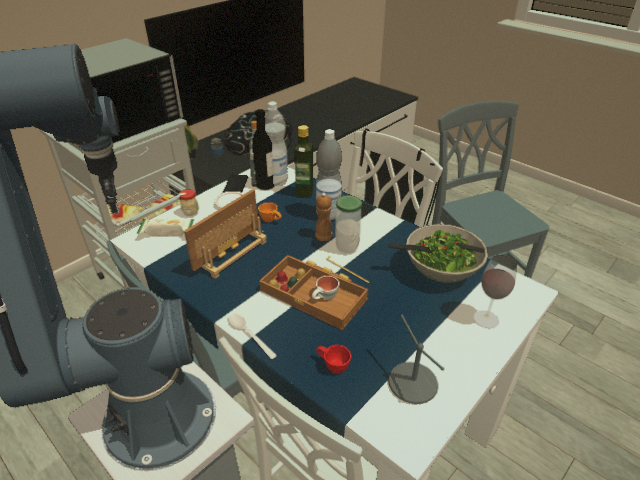

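View pics/side0.png

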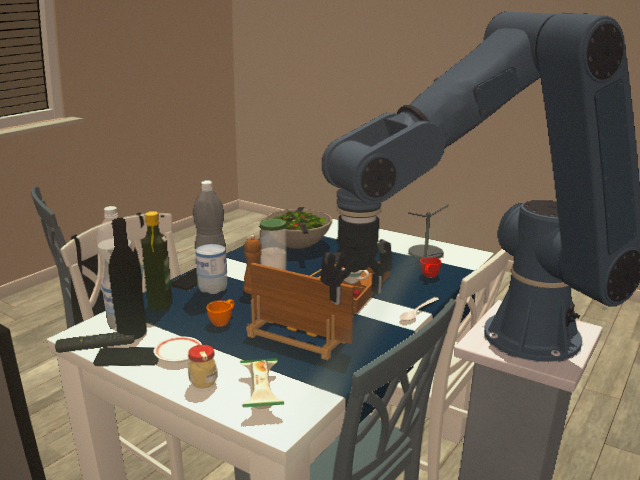

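Mug candidates in the scene view: the white mug in the box at (326,287), the red cup at (337,360) and the orange cup at (269,213). I choose the one in the box. The rack with the lid is at (228,235) and the stand at (417,365). Next is a close crop to check the choice.

```bash
python3 - <<'E'
from h import *
import pickle
d=pickle.load(open('scene0.pkl','rb'));im=d['pixels'][:,:,::-1]
a=cv2.resize(im[250:335,250:375],None,fx=4,fy=4,interpolation=cv2.INTER_CUBIC)[:, :400+100]
b=cv2.resize(im[185:280,180:275],None,fx=3,fy=3,interpolation=cv2.INTER_CUBIC)
s=pickle.load(open('side0.pkl','rb'))['pixels'][:,:,::-1]
c=cv2.resize(s[250:360,235:375],None,fx=3,fy=3,interpolation=cv2.INTER_CUBIC)[:255]
W=np.zeros((600,800,3),np.uint8)
W[:340,:500]=a; W[:285,505:505+285]=b; W[345:345+255,:420]=c
w=pickle.load(open('wrist0.pkl','rb'))['pixels'][:,:,::-1]
W[345:585,440:760]=cv2.resize(w,(320,240))
cv2.imwrite('pics/crop1.png',W)
C=cloud(d)
for n,p in dict(mug=(326,287),boxA=(280,260),boxB=(367,296),boxC=(342,323),boxD=(261,288),lidtl=(189,234),lidtr=(256,196),base=(413,383),tip1=(404,318),tip2=(442,368),posttop=(419,345),orange=(269,210),jar=(348,205),mill=(324,198)).items(): print(n,np.round(C[p[1],p[0]],3))
E
```

```text
mug [ 0.563 -0.001  0.023]
boxA [0.571 0.202 0.003]
boxB [ 0.637 -0.094 -0.003]
boxC [ 0.484 -0.131  0.031]
boxD [0.437 0.138 0.016]
lidtl [0.349 0.329 0.162]
lidtr [ 0.768  0.541 -0.002]
base [ 0.466 -0.371  0.015]
tip1 [ 0.636 -0.225  0.001]
tip2 [ 0.44  -0.442  0.159]
posttop [ 0.47  -0.366  0.145]
orange [0.719 0.413 0.019]
jar [0.753 0.085 0.173]
mill [0.751 0.181 0.157]
```

View pics/crop1.png

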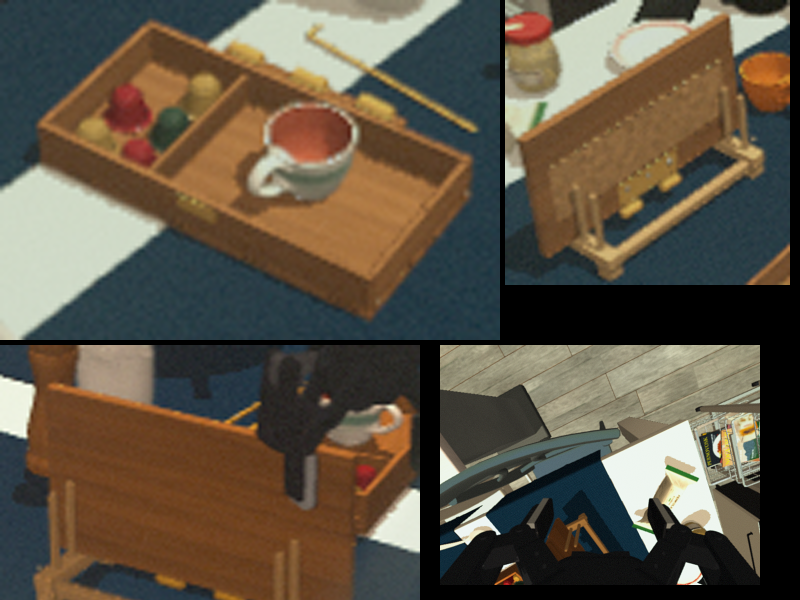

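The crop confirms the white mug with the green band, in the box's wide compartment. Its handle is to the image's lower left, at about crop (258,182). The lid stands in the rack with its cork face towards -y, towards the robot. Next is a wrist-camera tour for measuring.

```bash
cat >> h.py <<'E'
def down(psi):
    y=np.array([np.cos(psi),np.sin(psi),0]);z=np.array([0,0,-1.]);x=np.cross(y,z)
    return R.from_matrix(np.c_[x,y,z]).as_quat()
E
python3 - <<'E'
from h import *
import pickle
d=pickle.load(open('scene0.pkl','rb'))
print('lid top',plane(d,[(189,237),(254,191)],.162).round(3).tolist())
ims=[]
for n,p in (('wr',(0.36,0.33,.31)),('wb',(.44,.02,.28)),('ws',(.40,-.34,.33))):
    r.move_to(list(p),down(np.pi/2).tolist()); r.sleep(.2)
    w=grab('wrist');pickle.dump(w,open(n+'.pkl','wb'));ims.append(w['pixels'][:,:,::-1]);print(n,r.current_t(),r.current_q().round(2) if hasattr(r.current_q(),'round') else r.current_q())
W=np.zeros((600,800,3),np.uint8)
W[:360,:480]=cv2.resize(ims[1],(480,360))
W[:240,480:800]=cv2.resize(ims[0],(320,240)); W[360:600,:320]=cv2.resize(ims[2],(320,240))
# close box detail
W[360:600,330:730]=cv2.resize(ims[1][100:292,150:470],(400,240))
cv2.imwrite('pics/tour.png',W)
E
```

```text
lid top [[0.34, 0.318, 0.162], [0.624, 0.366, 0.162]]
wr 1.325 [ 0.65  0.15  1.68  0.    1.31 -0.92]
wb 2.8 [-0.06  0.08  1.84  0.    1.22 -1.63]
ws 4.4167 [-0.79  0.21  1.56  0.    1.37 -2.36]
```

View pics/tour.png

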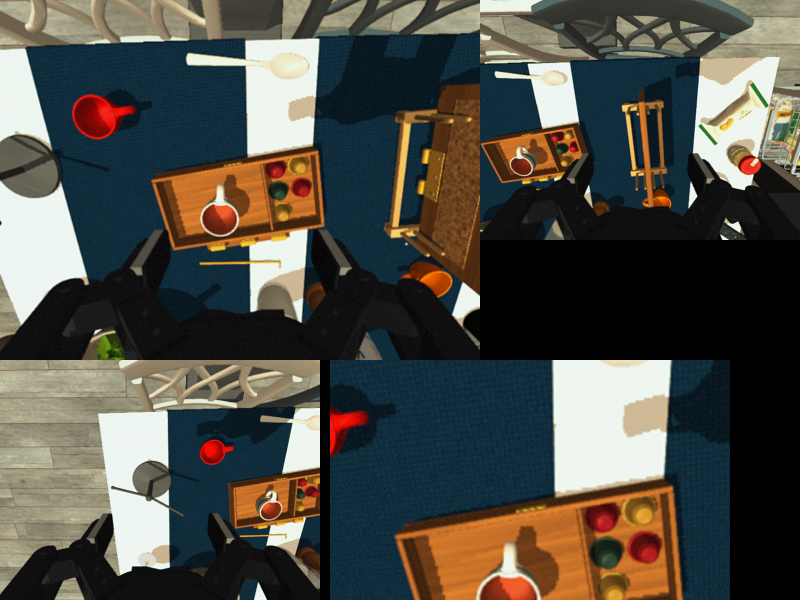

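The tour shows the following:
- **Box view:** the mug is at tour (220,215) with its handle towards the image top, which is world -x. The box hinge is at the image bottom (+x), with knuckles near (223,246), (248,243) and (278,238). The pin is below them.
- **Rack view:** the lid is at (647,140), edge-on.
- **Stand view:** the stand is at (150,480).

Now I measure these.

```bash
python3 - <<'E'
from h import *
import pickle
wb,wr,ws,sc=[pickle.load(open(f+'.pkl','rb')) for f in ('wb','wr','ws','scene0')]
def line(P):
    c=P.mean(0);u,s,v=np.linalg.svd(P-c,full_matrices=False);return c,v[0],s/np.sqrt(len(P))
# box: wood mask
for nm,d in(('wb',wb),):
    hsv=cv2.cvtColor(d['pixels'],cv2.COLOR_RGB2HSV);C=cloud(d)
    navy=(hsv[...,0]>95)&(hsv[...,0]<125); 
    m=((hsv[...,0]<22)&(hsv[...,1]>110)&(hsv[...,2]>60)).astype(np.uint8)
    m[:,:190]=0;m[:,450:]=0;m[:180]=0;m[345:]=0
    m=cv2.morphologyEx(m,cv2.MORPH_CLOSE,np.ones((9,9)))
    c=max(cv2.findContours(m,0,2)[0],key=cv2.contourArea)
    q=cv2.boxPoints(cv2.minAreaRect(c)); print('box rect px',q.round(0).tolist(), plane(d,q,.04).round(3).tolist())
    k=(C[...,2]>.03)&(C[...,2]<.05)&(C[...,0]>.4)&(C[...,0]<.65)&(abs(C[...,1]-.03)<.18)
    P=C[k];print('rim pts',len(P));  q=cv2.minAreaRect(P[:,:2].astype(np.float32)*1000);print(q)
    k=(C[...,2]>.047)&(C[...,2]<.07)&(C[...,0]>.4)&(C[...,0]<.65)&(abs(C[...,1]-.03)<.12)
    P=C[k];print('mug',len(P),P.min(0),P.max(0)); v,u=np.where(k); print('px',u.min(),u.max(),v.min(),v.max())
    # noise
    t=C[100:130,340:370].reshape(-1,3);print('tablez',t[:,2].mean(),t[:,2].std())
    g=((hsv[...,0]>18)&(hsv[...,0]<32)&(hsv[...,1]>120)&(hsv[...,2]>110)).astype(np.uint8)
    n,l,st,ce=cv2.connectedComponentsWithStats(g)
    for i in range(1,n):
        if st[i,4]>15: print('brass',st[i].tolist(),plane(d,[ce[i]],.046).round(4).tolist())
C=cloud(wr);k=(C[...,2]>.12)&(C[...,2]<.19)&(C[...,0]>.2)&(C[...,0]<.66)&(C[...,1]>.22)&(C[...,1]<.45)
P=C[k];print('lid',len(P),P.min(0),P.max(0));T=P[P[:,2]>.14];print(line(T)); print(np.percentile(P[:,2],[50,90,95,99]));print(cv2.minAreaRect(T[:,:2].astype(np.float32)*1000))
C=cloud(ws);k=(C[...,2]>.11)&(C[...,2]<.18)&(abs(C[...,0]-.46)<.12)&(abs(C[...,1]+.37)<.12)
P=C[k];print('stand',len(P),P.min(0),P.max(0),line(P))
a=P[P[:,1].argmax()],P[P[:,1].argmin()];print(a)
k=(C[...,2]>.004)&(C[...,2]<.03)&(abs(C[...,0]-.46)<.12)&(abs(C[...,1]+.37)<.1);P=C[k];print('base',len(P),(P.min(0)+P.max(0))/2,P.max(0)-P.min(0))
E
```

```text
box rect px [[200.0, 233.0], [423.0, 193.0], [443.0, 308.0], [221.0, 348.0]] [[0.478, -0.128, 0.04], [0.428, 0.144, 0.04], [0.583, 0.187, 0.04], [0.647, -0.119, 0.04]]
rim pts 6713
((537.5628051757812, 22.583221435546875), (156.92218017578125, 280.1338806152344), 10.531085968017578)
mug 808 [ 0.49618262 -0.04676322  0.04707004] [0.61845566 0.09588122 0.0565316 ]
px 267 376 249 333
tablez 0.00011560948032305716 0.029013079086051177
brass [524, 164, 23, 138, 898] [[0.4701, 0.2853, 0.046]]
brass [564, 200, 9, 19, 99] [[0.4463, 0.3208, 0.046]]
brass [589, 204, 5, 15, 35] [[0.4484, 0.3486, 0.046]]
brass [384, 212, 11, 21, 56] [[0.4629, 0.1024, 0.046]]
brass [393, 216, 17, 16, 146] [[0.4653, 0.1189, 0.046]]
brass [586, 221, 5, 16, 36] [[0.4701, 0.3507, 0.046]]
brass [584, 238, 4, 10, 19] [[0.4884, 0.3523, 0.046]]
brass [559, 242, 8, 17, 88] [[0.4991, 0.3256, 0.046]]
brass [582, 249, 4, 11, 21] [[0.5031, 0.3536, 0.046]]
brass [366, 270, 15, 5, 33] [[0.5277, 0.0888, 0.046]]
brass [370, 283, 15, 12, 120] [[0.5515, 0.095, 0.046]]
brass [521, 305, 23, 12, 147] [[0.5841, 0.301, 0.046]]
brass [54
[... 339 characters left out ...]
7804024]
(array([0.43909763, 0.3424579 , 0.17526686]), array([0.99555819, 0.09341206, 0.01175078]), array([0.06962255, 0.00362926, 0.00343515]))
[0.17583597 0.17675868 0.17701678 0.17746682]
((457.3663330078125, 344.1508483886719), (241.01565551757812, 12.029853820800781), 5.382391452789307)
stand 994 [ 0.43944518 -0.44404689  0.11025942] [ 0.51146901 -0.28622725  0.15937952] (array([ 0.47415858, -0.36619998,  0.14336779]), array([ 0.39493975,  0.91869707, -0.0042762 ]), array([0.04729392, 0.00920428, 0.00214024]))
(array([ 0.50897032, -0.28622725,  0.15605776]), array([ 0.44391846, -0.44404689,  0.15651882]))
base 4143 [ 0.47466211 -0.36525439  0.01691858] [0.11577373 0.11894263 0.02573196]
```

```bash
python3 - <<'E'
from h import *
import pickle
d=pickle.load(open('wb.pkl','rb'));C=cloud(d)
c0=np.array([.527,.0205]);t=np.deg2rad(10.55);A=np.array([[np.cos(t),np.sin(t)],[-np.sin(t),np.cos(t)]])
L=(C[...,:2]-c0)@A.T
k=(C[...,2]>.025)&(C[...,2]<.065)&(abs(L[...,0])<.055)&(L[...,1]<.035)&(L[...,1]>-.12)
P=C[k];Q=P[P[:,2]>.05];print(len(P),len(Q),Q.max(0))
(x,y),rad=cv2.minEnclosingCircle((Q[:,:2]*1000).astype(np.float32));print('enc',x,y,rad)
# circle fit to the outer rim, far from handle (rear 200 deg)
ctr=np.array([x,y])/1000
for _ in range(5):
    v=Q[:,:2]-ctr;rr=np.hypot(*v.T);s=(rr>.027)&(rr<.037)&(v[:,0]>-.015)
    B=Q[s,:2];M=np.c_[2*B,np.ones(len(B))];sol=np.linalg.lstsq(M,(B**2).sum(1),rcond=None)[0];ctr=sol[:2]
print('fit',ctr,np.sqrt(sol[2]+ctr@ctr),len(B))
v=P[:,:2]-ctr;rr=np.hypot(*v.T);H=P[(rr>.036)&(rr<.065)];print('handle',len(H),H.mean(0),H[:,2].max(),np.rad2deg(np.arctan2(*(H.mean(0)[:2]-ctr)[::-1])), rr[rr<.065].max())
print('mug in box',(ctr-c0)@A.T)
# colour check
hsv=cv2.cvtColor(d['pixels'],cv2.COLOR_RGB2HSV);w=((hsv[...,1]<70)&(hsv[...,2]>130)).astype(np.uint8);w[:230]=0;w[330:]=0;w[:,:250]=0;w[:,330:]=0
n,l,st,ce=cv2.connectedComponentsWithStats(w);i=1+st[1:,4].argmax();print(st[i])
px=np.argwhere(l==i)[:,::-1];X=plane(d,px,.053)[:,:2];v=X-ctr;s=np.hypot(*v.T)>.036;m=v[s].mean(0);print('col handle',s.sum(),np.rad2deg(np.arctan2(m[1],m[0])),np.hypot(*v.T).max(),X.max(0),X.min(0))
E
```

```text
1506 661 [0.58511213 0.01704855 0.0565316 ]
enc 541.09375 -14.674081802368164 44.01872253417969
fit [ 0.55282645 -0.01441397] 0.03062149728095955 314
handle 203 [ 0.50450698 -0.01228433  0.04991571] 0.05651965536707465 177.47636514667843 0.05872868074336491
mug in box [ 0.01899735 -0.03905242]
[267 247  52  69 535]
col handle 152 177.7720829725604 0.06057255759151937 [0.58693787 0.01829257] [ 0.4922633  -0.04689265]
```

```bash
python3 - <<'E'
from h import *
import pickle
q=down(np.deg2rad(87.6)).tolist()
r.move_to([.5535,-.0146,.13],q); r.move_linear([.5535,-.0146,.042],vel=.1)
print('F',r.current_contact_force())
r.set_gripper(0.0,squeeze=40);print('open',r.current_opening(),r.current_finger_force())
r.move_linear([.5535,-.0146,.25],vel=.2);r.sleep(.2)
w=grab('wrist');pickle.dump(w,open('wm.pkl','wb'));save(w,'mug1.png');print(r.current_t(),r.current_opening(),r.current_finger_force(),r.current_tool_pos())
C=cloud(w);T=np.linalg.inv(w['wc']@np.linalg.inv(np.array(w['mount'])))
L=C@T[:3,:3].T+T[:3,3]
k=(abs(L[...,1])<.03)&(L[...,0]>.0)&(L[...,0]<.08)&(L[...,2]>-.03)&(L[...,2]<.05)&(w['depth']>0)
P=L[k];H=P[P[:,0]>.036];print(len(P),len(H),H.min(0),H.max(0),H.mean(0))
for x in np.arange(.03,.065,.004):
    s=P[(P[:,0]>x)&(P[:,0]<x+.004)]; print(round(x,3),len(s),s.min(0)[1:].round(4) if len(s) else '',s.max(0)[1:].round(4) if len(s) else '')
for psi in (67.5+180,):
    for th in (0,25,50):
        print(r.inverse_kinematics([.46,-.28,.19],(R.from_quat(down(np.deg2rad(psi)))*R.from_euler('y',th,degrees=True)).as_quat().tolist()))
E
```

```text
F [ 0.3098157  -0.93528028  0.09584006]
open 0.0030427530130636505 0.0
9.1833 -0.004157398334330972 0.0 [ 0.55330199 -0.0145786   0.24935965]Traceback (most recent call last):
  File "<stdin>", line 12, in <module>
    return umr_minimum(a, axis, None, out, keepdims, initial, where)
ValueError: zero-size array to reduction operation minimum which has no identity
```

View pics/mug1.png

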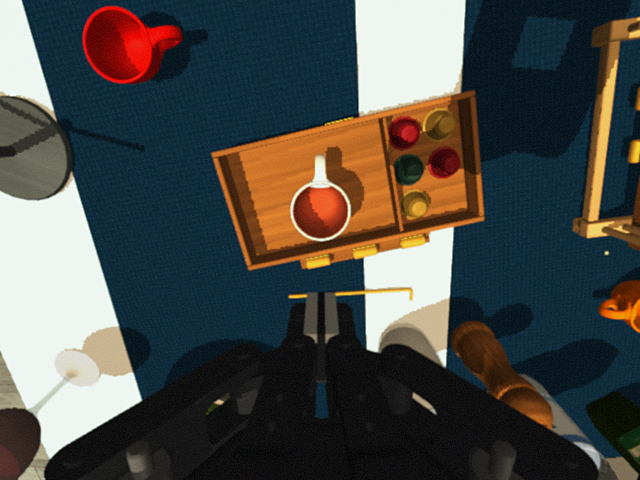

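The mug is still in the box at (320,208) and the gripper is shut, so the grasp slipped off. I re-measure the mug and the gripper geometry.

```bash
python3 - <<'E'
from h import *
import pickle
d=pickle.load(open('wm.pkl','rb'));C=cloud(d)
hsv=cv2.cvtColor(d['pixels'],cv2.COLOR_RGB2HSV)
w=((hsv[...,1]<70)&(hsv[...,2]>130)).astype(np.uint8);w[:150]=0;w[245:]=0;w[:,280:][:, 80:]=0;w[:,:280]=0
X=plane(d,np.argwhere(w)[:,::-1],.055);print(X.min(0),X.max(0));Z=C[w>0];print(np.percentile(Z,[2,50,98],axis=0))
T=np.linalg.inv(d['wc']@np.linalg.inv(np.array(d['mount'])));L=C@T[:3,:3].T+T[:3,3]
for v in (295,305,320,340,360): print(v,L[v,312].round(4),L[v,322].round(4),L[v,330].round(4))
print(np.array(d['mount']).round(3))
E
```

```text
[ 0.49495622 -0.04602115  0.055     ] [0.58654818 0.01801232 0.055     ]
[[ 0.49741602 -0.04504477  0.0059411 ]
 [ 0.52530478 -0.01298949  0.05437455]
 [ 0.58600003  0.01720958  0.05641118]]
295 [ 0.0106 -0.0032 -0.0177] [ 0.0111  0.0014 -0.0186] [ 0.0111  0.0051 -0.0186]
305 [ 0.0112 -0.0029 -0.0281] [ 0.011   0.0014 -0.0277] [ 0.0108  0.0049 -0.0272]
320 [ 0.0111 -0.0026 -0.0397] [ 0.0107  0.0014 -0.0391] [ 0.0109  0.0045 -0.0395]
340 [ 0.0119 -0.0022 -0.0542] [ 0.0079  0.0013 -0.0485] [ 0.0119  0.0041 -0.0542]
360 [ 0.0114 -0.002  -0.0644] [-0.0012  0.0013 -0.0484] [ 0.0132  0.0038 -0.0666]
[[-0.001 -0.948 -0.318  0.082]
 [ 1.    -0.001  0.     0.001]
 [-0.    -0.318  0.948 -0.154]
 [ 0.     0.     0.     1.   ]]
```

```bash
python3 - <<'E'
from h import *
import pickle
d=pickle.load(open('wm.pkl','rb'));C=cloud(d)
T=np.linalg.inv(d['wc']@np.linalg.inv(np.array(d['mount'])));L=C@T[:3,:3].T+T[:3,3]
print([L[v,312].round(3).tolist() for v in range(284,298,2)])
print('proj tip expected',proj(d,(np.linalg.inv(T)@np.array([.011,-.003,.022,1]))[:3]))
p=np.array(r.current_tool_pos());print(p)
for n in('scene','side'):
    s=grab(n);c=cloud(s);k=(np.hypot(c[...,0]-p[0],c[...,1]-p[1])<.02)&(c[...,2]>.1)
    print(n,k.sum(),np.sort(c[k][:,2])[:12].round(3))
    s2=proj(s,[p,p-[0,0,.022]]);print(s2)
    save(s,'chk_'+n+'.png')
E
```

```text
[[-0.112, -0.011, 0.249], [-0.116, -0.011, 0.249], [-0.118, -0.011, 0.249], [-0.122, -0.011, 0.25], [0.01, -0.003, -0.014], [0.011, -0.003, -0.017], [0.011, -0.003, -0.019]]
proj tip expected [[313.96694958 261.82483571]]
[ 0.55330199 -0.0145786   0.24935965]
scene 417 [0.262 0.262 0.264 0.264 0.265 0.266 0.267 0.268 0.268 0.268 0.269 0.269]
[[327.84939599 226.93562136]
 [327.7691276  233.77083069]]
side 324 [0.259 0.261 0.261 0.261 0.262 0.262 0.262 0.263 0.264 0.264 0.265 0.265]
[[353.74270184 201.76248712]
 [353.55897552 209.18528992]]
```

All three cameras agree that the shut fingertips stand about 13 mm behind the reported TCP, not 22 mm ahead as `finger_overhang` says. The first grasp therefore closed above the rim. I'll use the measured value, tip at tool z ≈ -0.013, and regrasp about 36 mm lower.

```bash
python3 - <<'E'
from h import *
import pickle
r.set_gripper(1.0)
r.move_linear([.554,-.0143,.10],vel=.25); r.move_linear([.554,-.0143,.006],vel=.08)
print('F',r.current_contact_force())
r.set_gripper(0.0,squeeze=40);print('open',r.current_opening(),r.current_finger_force())
if r.current_opening()>.3:
    r.move_linear([.554,-.0143,.21],vel=.2)
r.sleep(.1)
w=grab('wrist');pickle.dump(w,open('wm.pkl','wb'));print(r.current_t(),r.current_opening(),r.current_finger_force(),r.current_tool_pos())
im=w['pixels'][150:400,160:480,::-1]
cv2.imwrite('pics/mug2.png',cv2.resize(im,None,fx=2,fy=2))
C=cloud(w);T=np.linalg.inv(w['wc']@np.linalg.inv(np.array(w['mount'])))
L=C@T[:3,:3].T+T[:3,3]
k=(abs(L[...,1])<.025)&(L[...,0]>.0)&(L[...,0]<.08)&(L[...,2]>-.07)&(L[...,2]<.05)
P=L[k];print(len(P))
for x in np.arange(.02,.068,.004):
    s=P[(P[:,0]>x)&(P[:,0]<x+.004)]
    if len(s): print(round(x,3),len(s),s.min(0)[1:].round(4),s.max(0)[1:].round(4))
for th in (0,25,50):
    print(r.inverse_kinematics([.46,-.28,.16],(R.from_quat(down(np.deg2rad(247.5)))*R.from_euler('y',th,degrees=True)).as_quat().tolist()))
E
```

```text
F [ 0.8676211  -0.17640906 -0.22771122]
open 0.7251796413316055 42.27120816707611
13.8167 0.7240332416269237 43.74511251691729 [ 0.55357384 -0.01427919  0.20895892]
7059
0.02 291 [-0.0249 -0.0499] [ 0.025  -0.0228]
0.024 663 [-0.0224 -0.0499] [ 0.0238 -0.0196]
0.028 1385 [-0.0176 -0.0496] [ 0.0191 -0.0174]
0.032 718 [-0.0109 -0.0491] [ 0.0118 -0.0367]
0.036 359 [-0.0062 -0.0497] [ 0.0075 -0.0418]
0.04 366 [-0.0057 -0.0502] [ 0.0063 -0.0447]
0.044 381 [-0.0053 -0.0498] [ 0.0059 -0.044 ]
0.048 409 [-0.0054 -0.0488] [ 0.0055 -0.0414]
0.052 444 [-0.0055 -0.047 ] [ 0.0056 -0.0367]
0.056 438 [-0.0053 -0.0438] [ 0.0054 -0.0324]
0.06 6 [-0.0015 -0.0351] [ 0.0017 -0.0332]
[-6.33244837e-01  4.01401552e-01  1.74127237e+00 -4.44089210e-16
  9.98918730e-01  1.33025057e+00]
[-0.69907688  0.24932284  2.04619535  0.30043852  0.44528208  1.01894216]
[-0.78588678  0.26514084  2.31118004  2.28264049  0.39806053 -1.01286548]
```

View pics/mug2.png

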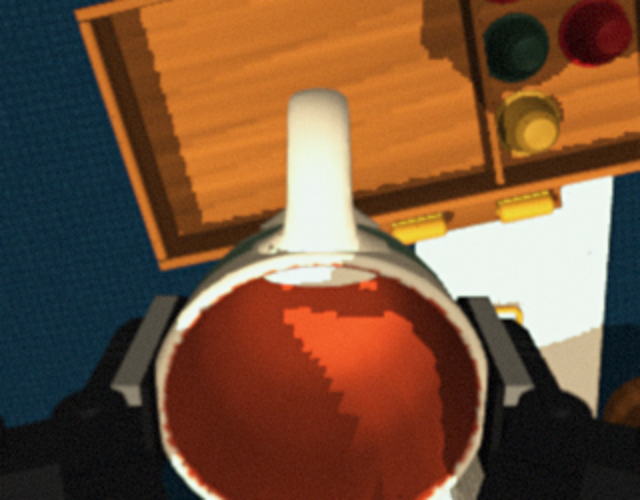

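The mug is gripped with its handle towards tool +x. Its outer end is at 0.060 and the rim at tool z -0.050, so the loop centre is at tool (0.041, 0, -0.035). Next I move to just off the tip of arm a.

```bash
cat >> h.py <<'E'
post=np.array([.4747,-.3653]);arm=np.array([.383,.924])/np.hypot(.383,.924)
LT=np.array([.041,0,-.035])
def loopw(rr,dz=0): return np.r_[post+arm*rr,.128+.026*rr/.082+dz]
def tq(th): return R.from_quat(down(np.deg2rad(247.5)))*R.from_euler('y',th,degrees=True)
def tcp(rr,dz,th=0): return (loopw(rr,dz)-tq(th).apply(LT)).tolist()
E
python3 - <<'E'
from h import *
import pickle
p=tcp(.118,.05);r.move_to(p,tq(0).as_quat().tolist());r.move_linear(tcp(.112,0),vel=.12);r.sleep(.2)
w=grab('wrist');pickle.dump(w,open('wi.pkl','wb'));print(r.current_t(),r.current_opening(),r.current_tool_pos(),tcp(.112,0))
C=cloud(w)
k=(C[...,2]>.115)&(C[...,2]<.17)&(abs(C[...,0]-post[0])<.1)&(abs(C[...,1]-post[1])<.12)
V=C[k]; v=V[:,:2]-post; al=v@arm; la=v@np.array([arm[1],-arm[0]])
for a in np.arange(-.08,.11,.01):
    s=(al>a)&(al<a+.01)&(abs(la)<.016)
    if s.sum()>3: print(round(a,3),s.sum(),'lat',np.percentile(la[s],[5,50,95]).round(4),'z',np.percentile(V[s,2],[50,97]).round(4))
im=w['pixels'][:,:,::-1];L=proj(w,[loopw(.112),loopw(.082),loopw(.06)]);print(L)
cv2.imwrite('pics/ins.png',cv2.resize(im[60:360,100:500],None,fx=2,fy=2))
s=grab('scene');pickle.dump(s,open('si.pkl','wb'))
E
```

```text
17.2333 0.7273947076548414 [ 0.48002037 -0.24626204  0.12917876] [0.47970696932388535, -0.24614603184502182, 0.12851219512195122]
-0.04 54 lat [-0.0021  0.0007  0.0035] z [0.1403 0.1413]
-0.03 354 lat [-0.0016  0.0013  0.0036] z [0.1387 0.1412]
-0.02 322 lat [-0.0016  0.0014  0.0037] z [0.1356 0.138 ]
-0.01 181 lat [-0.0034  0.0032  0.008 ] z [0.1423 0.1441]
-0.0 1292 lat [-0.0041  0.0033  0.0077] z [0.1388 0.1441]
0.01 212 lat [-0.001   0.0021  0.0041] z [0.135  0.1372]
0.02 229 lat [-0.0008  0.0022  0.0042] z [0.1382 0.1404]
0.03 249 lat [-0.0008  0.0025  0.0043] z [0.1414 0.1435]
0.04 263 lat [-0.0005  0.0025  0.0045] z [0.1446 0.1468]
0.05 282 lat [-0.0005  0.0025  0.0046] z [0.1478 0.1499]
0.06 295 lat [-0.0004  0.0027  0.0047] z [0.1509 0.1533]
0.07 315 lat [-0.0002  0.0028  0.0049] z [0.1541 0.1565]
0.08 321 lat [-0.0006  0.0029  0.0058] z [0.1571 0.1588]
0.09 137 lat [-0.0156 -0.0131 -0.011 ] z [0.164  0.1697]
0.1 156 lat [-0.0125 -0.0106  0.0149] z [0.1568 0.1699]
[[323.20016434 244.68120471]
 [396.09020871 237.13137785]
 [443.53118037 232.21568691]]
```

View pics/ins.png

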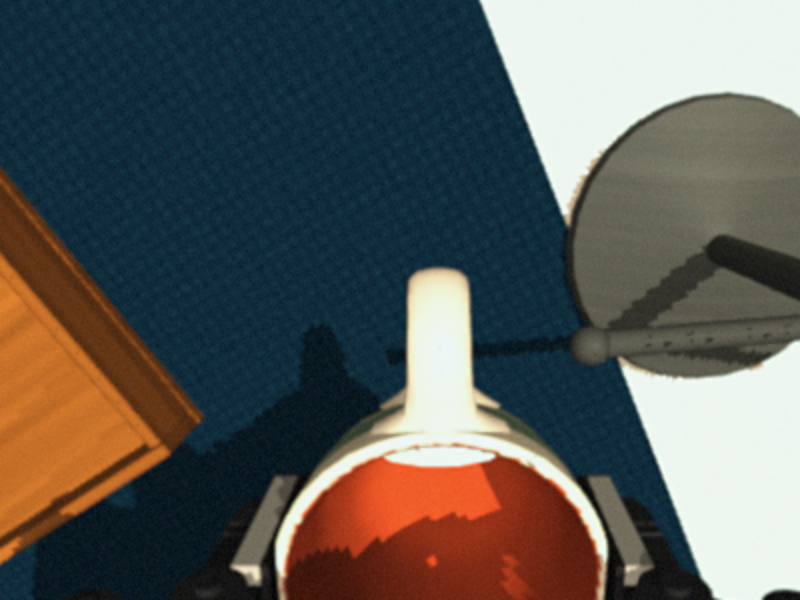

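The handle loop at (440,345) lines up with the arm tip at (590,345). The arm measures 2.5 mm farther along the handle direction and 1.5 mm higher than modelled. I correct for both, insert, tilt and release.

```bash
cat >> h.py <<'E'
post=post+np.array([.924,-.383])*.0025
E
python3 - <<'E'
from h import *
import pickle
r.move_linear(tcp(.112,.0015),vel=.1)
r.move_linear(tcp(.062,.0015),vel=.06)
print('F ins',np.round(r.current_contact_force(),2))
r.move_linear(tcp(.062,-.001),vel=.05)
for th in (10,20,30):
    r.move_linear(tcp(.062,-.001,th),tq(th).as_quat().tolist(),vel=.06)
    print(th,np.round(r.current_contact_force(),2),np.round(r.current_q(),2),r.current_t())
o=r.current_opening()
for i in range(6):
    r.set_gripper(min(1,o+.012*(i+1)),squeeze=20)
    if i%2: r.sleep(.05)
r.sleep(.2);print(r.current_t(),r.current_opening(),r.current_finger_force())
s=grab('scene');w=grab('wrist')
W=np.zeros((480,800,3),np.uint8);W[:,:400]=cv2.resize(s['pixels'][290:410,350:450,::-1],(400,480));W[:300,400:]=cv2.resize(w['pixels'][...,::-1],(400,300))
cv2.imwrite('pics/hang.png',W)
E
```

```text
F ins [-0.24  0.12 -0.81]
10 [-0.35 -0.1  -0.46] [-0.67  0.44  1.86  0.08  0.68  1.24] 19.15
20 [-0.72 -1.18 -0.65] [-0.69  0.41  1.97  0.24  0.44  1.07] 19.4917
30 [ 0.04  0.49 -0.64] [-0.72  0.41  2.06  0.78  0.23  0.52] 20.3
21.95 0.8014625693825257 0.0
```

View pics/hang.png

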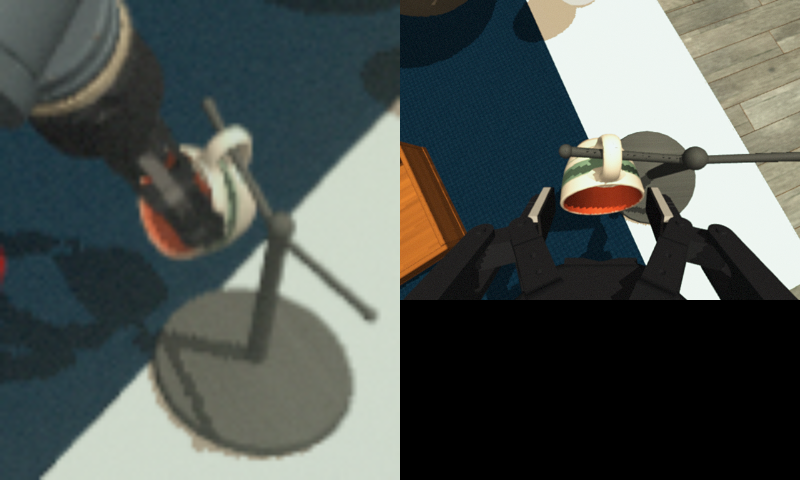

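The mug hangs on the arm by its handle, at left pane (232,150), with the fingers clear. I retreat, then measure the hinge and the lid with the wrist camera.

```bash
python3 - <<'E'
from h import *
import pickle
r.set_gripper(1.0)
p=np.array(r.current_tool_pos());z=R.from_quat(r.current_ee_rot()).apply([0,0,1])
r.move_linear((p-.10*z).tolist(),vel=.2)
print(r.current_t(),np.round(r.current_q(),2))
s=grab('scene');C=cloud(s)
k=(C[...,2]>.05)&(np.hypot(C[...,0]-.49,C[...,1]+.31)<.09);
hsv=cv2.cvtColor(s['pixels'],cv2.COLOR_RGB2HSV);k&=(hsv[...,1]<90)&(hsv[...,2]>120)
print('mug pts',k.sum(),C[k].mean(0).round(3),C[k][:,2].min(),C[k][:,2].max())
r.move_to([.58,.035,.20],down(np.pi/2).tolist());r.sleep(.15)
w=grab('wrist');pickle.dump(w,open('wh.pkl','wb'));a=w['pixels']
r.set_gripper(.5)
r.move_to([.477,.37,.28],down(np.deg2rad(5.4)).tolist());r.sleep(.15)
w2=grab('wrist');pickle.dump(w2,open('wl.pkl','wb'));b=w2['pixels']
print(r.current_t())
W=np.zeros((600,400,3),np.uint8);W[:300]=cv2.resize(a[...,::-1],(400,300));W[300:]=cv2.resize(b[...,::-1],(400,300));cv2.imwrite('pics/hl.png',W)
C=cloud(w2);k=(C[...,2]>.165)&(C[...,2]<.185)&(abs(C[...,0]-.477)<.2)&(abs(C[...,1]-.346)<.04)
P=C[k];rc=cv2.minAreaRect(P[:,:2].astype(np.float32)*1000);print('lid',len(P),rc,np.median(P[:,2]))
C=cloud(w);hsv=cv2.cvtColor(a,cv2.COLOR_RGB2HSV)
g=((hsv[...,0]>18)&(hsv[...,0]<32)&(hsv[...,1]>120)&(hsv[...,2]>110)).astype(np.uint8)
n,l,st,ce=cv2.connectedComponentsWithStats(g)
for i in range(1,n):
    if st[i,4]>60: 
        Q=C[l==i];print('brass',st[i].tolist(),ce[i].round(1),np.median(Q,0).round(4),Q.min(0).round(4),Q.max(0).round(4))
c0=np.array([.527,.0205]);t=np.deg2rad(10.55)
k=(C[...,2]>.034)&(C[...,2]<.044)&(C[...,0]>.4)&(C[...,0]<.65)&(abs(C[...,1]-.03)<.18)
A=np.array([[np.cos(t),np.sin(t)],[-np.sin(t),np.cos(t)]])
P=C[k];Q=(P[:,:2]-c0)@A.T;print('rim',np.percentile(Q,[.5,1,50,99,99.5],axis=0),cv2.minAreaRect(P[:,:2].astype(np.float32)*1000))
E
```

```text
23.0167 [-0.76  0.17  2.12  0.48  0.4   0.81]
mug pts 290 [ 0.486 -0.324  0.126] 0.07629688183988748 0.21874308698294842
27.825
lid 5657 ((476.9559020996094, 346.5476989746094), (278.9983215332031, 12.788586616516113), 5.335641384124756) 0.17570455583744887
brass [393, 81, 35, 40, 180] [404.  104.8] [0.4776 0.1134 0.0079] [0.4524 0.0356 0.0058] [0.4981 0.1394 0.3539]
brass [404, 85, 25, 27, 344] [416.5  98.1] [0.4696 0.1219 0.0315] [0.4579 0.0356 0.0227] [0.4981 0.1332 0.3539]
brass [633, 130, 7, 24, 107] [637.  143.5] [0.5089 0.3394 0.0265] [0.4961 0.0356 0.0239] [0.5173 0.3439 0.3539]
brass [582, 162, 17, 57, 417] [589.9 191.2] [0.5551 0.309  0.0221] [0.5263 0.3018 0.0194] [0.5838 0.316  0.0247]
brass [371, 189, 26, 21, 284] [383.4 197.9] [0.5602 0.0976 0.0316] [0.4981 0.0356 0.0057] [0.5773 0.1157 0.3539]
brass [579, 222, 31, 17, 292] [589.8 229.9] [0.5938 0.3122 0.0302] [0.4981 0.0356 0.0276] [0.603  0.3314 0.3539]
brass [362, 227, 29, 16, 295] [375.9 235.2] [0.5948 0.0895 0.045 ] [0.4981 0.0356 0.0382] [0.6018 0.1036 0.3539]
brass [307, 237, 28, 16, 281] [320.  244.8] [0.6047 0.0348 0.0451] [0.4981 0.0218 0.0383] [0.6122 0.0487 0.3539]
brass [252, 246, 28, 16, 269] [265.2 254.3] [ 0.6148 -0.02    0.045 ] [ 0.4981 -0.0335  0.0378] [0.6218 0.0356 0.3539]
brass [238, 291, 142, 13, 427] [306.  293.3] [0.6785 0.0134 0.0043] [ 0.4981 -0.0621 -0.0008] [0.6931 0.1049 0.3539]
rim [[-0.06673926 -0.13869746]
 [-0.06631373 -0.13843006]
 [-0.00424007  0.01136649]
 [ 0.08406363  0.1396482 ]
 [ 0.08568721  0.13997688]] ((536.6715087890625, 22.952178955078125), (155.26333618164062, 280.49737548828125), 10.4087553024292)
```

View pics/hl.png

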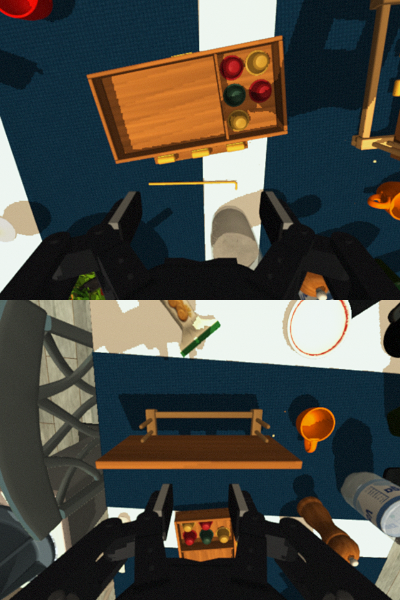

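The top pane shows the hinge knuckles at (167,158), (202,153) and (237,146). The bottom pane shows the whole lid top edge, from (97,463) to (302,460). The lid centre is (0.477, 0.3465) with yaw 5.3°. I grip it, lift, and bring it behind and above the hinge for a check measurement.

```bash
cat >> h.py <<'E'
def brass(d,zc=.04,area=60):
    hsv=cv2.cvtColor(d['pixels'],cv2.COLOR_RGB2HSV)
    g=((hsv[...,0]>18)&(hsv[...,0]<32)&(hsv[...,1]>120)&(hsv[...,2]>90)).astype(np.uint8)
    n,l,st,ce=cv2.connectedComponentsWithStats(g);o=[]
    for i in range(1,n):
        if st[i,4]>area:
            c=(st[i,:2]+st[i,2:4]/2-.5); X=plane(d,[c,ce[i]],zc)
            if abs(X[0,0]-.605)<.03 and abs(X[0,1]-.035)<.1: o.append((st[i].tolist(),X[0,:2].round(4),X[1,:2].round(4)))
    return o
E
python3 - <<'E'
from h import *
import pickle
for o in brass(pickle.load(open('wh.pkl','rb'))): print(o)
d=pickle.load(open('wh.pkl','rb'));C=cloud(d);t=np.deg2rad(10.4);A=np.array([[np.cos(t),np.sin(t)],[-np.sin(t),np.cos(t)]])
Q=(C[...,:2]-[.6066,.0351])@A.T
s=(abs(C[...,2]-.04)<.0025)&(abs(Q[...,1])<.12)
for lo,hi in((-.16,-.13),(-.025,-.003)):
    x=Q[s&(Q[...,0]>lo)&(Q[...,0]<hi)][:,0];print('wall',len(x),np.percentile(x,[2,10,50,90,98]).round(4))
q=down(np.deg2rad(95.34)).tolist()
r.move_to([.477,.3465,.21],q);r.move_linear([.477,.3465,.122],vel=.1)
r.set_gripper(0.0,squeeze=60);print(r.current_opening(),r.current_finger_force(),r.current_contact_force(),r.current_t())
r.move_linear([.477,.3465,.32],vel=.15);print(r.current_opening(),r.current_finger_force(),r.current_t())
q=down(np.deg2rad(10.4));u=R.from_quat(q).apply([0,1,0])
bore=np.array([.6066,.0351,.04]);np.save('off.npy',np.array([0,-.006,.1003]))
p=bore-R.from_quat(q).apply([0,-.006,.1003])+.035*u+[0,0,.07]
r.move_to((p+[0,0,.06]).tolist(),q.tolist());r.move_linear(p.tolist(),vel=.15);r.sleep(.2)
F=r.current_contact_force();ims=[]
for n in('wrist','scene','side'):
    w=grab(n);pickle.dump(w,open('p_'+n+'.pkl','wb'));ims.append(w['pixels'][...,::-1])
print(r.current_t(),F,r.current_tool_pos(),p)
w=pickle.load(open('p_wrist.pkl','rb'))
for o in brass(w,area=30): print(o)
W=np.zeros((600,800,3),np.uint8);W[:300,:400]=cv2.resize(ims[0],(400,300));W[:300,400:]=cv2.resize(ims[1][200:335,240:420],(400,300));W[300:,:400]=cv2.resize(ims[2][170:320,230:430],(400,300));W[300:,400:]=cv2.resize(ims[0][150:330,200:440],(400,300))
cv2.imwrite('pics/pre.png',W)
C=cloud(w);T=np.linalg.inv(w['wc']@np.linalg.inv(np.array(w['mount'])));L=C@T[:3,:3].T+T[:3,3]
k=(abs(L[...,1])<.012)&(abs(L[...,2]+.054)<.008)&(L[...,0]>.02)&(L[...,0]<.16)
for a in (.03,.05,.07,.09,.11):
    s=L[k&(abs(L[...,0]-a)<.01)]
    if len(s): print('top',a,len(s),np.percentile(s[:,1],[2,50,98]).round(4),np.median(s[:,2]).round(4))
print('end x',L[k][:,0].max())
E
```

```text
([362, 227, 29, 16, 295], array([0.5954, 0.0905]), array([0.5961, 0.0904]))
([307, 237, 28, 16, 281], array([0.6059, 0.0353]), array([0.6062, 0.0348]))
([252, 246, 28, 16, 269], array([ 0.6154, -0.0204]), array([ 0.6162, -0.0208]))
wall 2085 [-0.1471 -0.1465 -0.1439 -0.1416 -0.1411]
wall 1698 [-0.0131 -0.0126 -0.01   -0.0066 -0.0051]
0.13222256382408434 59.19132649898529 [-1.64735903 -1.55426301  6.07940479] 30.6583
0.13304069430797477 58.380385637283325 32.125
34.35 [-0.54026574 -0.5092281  -1.69208229] [0.6471167  0.04249493 0.21087791] [0.64692643 0.04250128 0.2103    ]
([269, 146, 14, 30, 327], array([0.5951, 0.0903]), array([0.5953, 0.0901]))
([286, 165, 4, 23, 50], array([0.6086, 0.0778]), array([0.6087, 0.077 ]))
([287, 196, 4, 24, 47], array([0.6143, 0.047 ]), array([0.6143, 0.0463]))
([272, 205, 12, 27, 283], array([0.6049, 0.0343]), array([0.6053, 0.0344]))
([288, 227, 4, 25, 52], array([0.6202, 0.0144]), array([0.6203, 0.014 ]))
([275, 258, 11, 25, 248], array([ 0.6155, -0.0219]), array([ 0.6155, -0.0213]))
([289, 260, 3, 17, 33], array([ 0.6257, -0.0177]), array([ 0.6262, -0.0186]))
top 0.03 1833 [-0.0055  0.0001  0.0059] -0.0534
top 0.05 2171 [-0.0055  0.0004  0.006 ] -0.0534
top 0.07 2640 [-0.0055  0.0004  0.006 ] -0.0534
top 0.09 3174 [-0.0054  0.0004  0.006 ] -0.0534
top 0.11 2928 [-0.0055  0.0004  0.0061] -0.0534
end x 0.11577119983460835
```

View pics/pre.png

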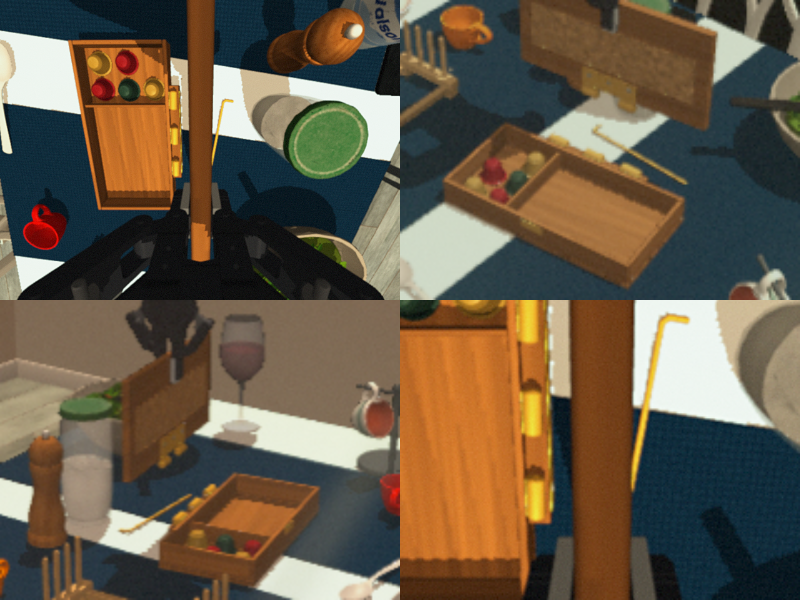

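The lid is held upright with the cork face to the front and board centred (top pane). Its two knuckles sit above and behind the box's gaps. I combine the hinge estimates to a bore at (0.6061, 0.0348), move over the gaps, and lower while watching force.

```bash
cat >> h.py <<'E'
QF=R.from_quat(down(np.deg2rad(10.4)));UX=QF.apply([0,1,0]);UY=QF.apply([1,0,0]);OFF=np.array([0,-.0057,.1006])
def lidp(dx,dy,dz,b=(.6061,.0348,.04)): return (np.array(b)-QF.apply(OFF)+dx*UX+dy*UY+[0,0,dz]).tolist()
def Fb():
    f=np.array(r.current_contact_force());return np.array([f@UX,f@UY,f[2]])
E
python3 - <<'E'
from h import *
import pickle
d=pickle.load(open('p_wrist.pkl','rb'));C=cloud(d);t=np.deg2rad(10.4);A=np.array([[np.cos(t),np.sin(t)],[-np.sin(t),np.cos(t)]])
Q=(C[...,:2]-[.6061,.0348])@A.T
s=(abs(C[...,2]-.04)<.0025)
for lo,hi in((-.16,-.13),(-.025,-.003)):
    x=Q[s&(abs(Q[...,1])<.12)&(Q[...,0]>lo)&(Q[...,0]<hi)][:,0];print('wallx',len(x),np.percentile(x,[2,10,50,90,98]).round(4))
y=Q[s&(abs(Q[...,0]+.077)<.06)&(Q[...,1]>.12)&(Q[...,1]<.16)][:,1];print('wally',np.percentile(y,[2,50,98]).round(4))
d=pickle.load(open('wh.pkl','rb'));C=cloud(d);Q=(C[...,:2]-[.6061,.0348])@A.T;s=(abs(C[...,2]-.04)<.0025)
for sg in(1,-1):
    y=sg*Q[s&(abs(Q[...,0]+.077)<.06)&(sg*Q[...,1]>.12)&(sg*Q[...,1]<.16)][:,1];print('wh wally',sg,np.percentile(y,[2,50,98]).round(4))
r.move_linear(lidp(.0005,0,.025),vel=.1);r.sleep(.2)
F0=Fb();np.save('F0.npy',F0);print('F0',F0,r.current_t())
for z in (.018,.014,.011,.008,.006):
    r.move_linear(lidp(.0005,0,z),vel=.05);r.sleep(.05);f=Fb()-F0;print(z,f.round(2))
    if abs(f).max()>3.5: break
print(r.current_t(),r.current_tool_pos(),lidp(.0005,0,z))
s=grab('scene');e=grab('side')
W=np.zeros((600,800,3),np.uint8);W[:300,:]=cv2.resize(s['pixels'][240:300,250:410,::-1],(800,300),interpolation=cv2.INTER_CUBIC)
W[300:]=cv2.resize(e['pixels'][225:300,260:460,::-1],(800,300),interpolation=cv2.INTER_CUBIC);cv2.imwrite('pics/near.png',W)
E
```

```text
wallx 1558 [-0.1462 -0.1453 -0.1424 -0.1404 -0.1398]
wallx 1483 [-0.0125 -0.0119 -0.0093 -0.0068 -0.0055]
wally [0.1343 0.1372 0.1403]
wh wally 1 [0.1345 0.1371 0.1404]
wh wally -1 [0.1327 0.1353 0.1387]
F0 [ 0.33000676 -0.50797665 -1.43467749] 35.2667
0.018 [ 0.28  0.89 -0.47]
0.014 [ 0.86  0.07 -1.01]
0.011 [ 0.12  1.   -0.62]
0.008 [-0.24  0.18 -0.21]
0.006 [-0.29  0.25 -0.97]
36.8083 [0.61219709 0.03590717 0.14657176] [0.612198143119043, 0.03591921870055347, 0.1466]
```

View pics/near.png

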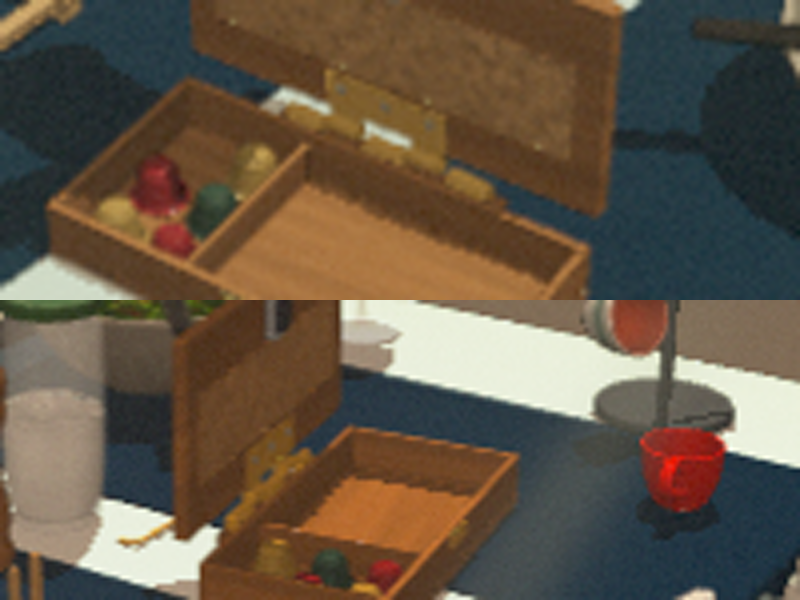

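No contact at 6 mm above the final height. The knuckles are already entering the gaps, with the left one between the left and middle box knuckles (scene, 345,130). I lower the rest of the way, then centre along the bore by light touch.

```bash
python3 - <<'E'
from h import *
F0=np.load('F0.npy')
def go(x,y,z):
    r.move_linear(lidp(x,y,z),vel=.02);r.sleep(.12);return np.mean([Fb() for _ in range(1)],0)-F0
ok=True
for z in (.004,.0025,.0012):
    f=go(.001,.0004,z);print(z,f.round(2))
    if abs(f).max()>4: ok=False;break
zf=z
if ok:
    lim={}
    for sg in(1,-1):
        for k in range(1,8):
            y=.0004+sg*k*.0005;f=go(.001,y,zf)
            if abs(f[1])>2.5: break
        lim[sg]=y;print('y',sg,round(y,4),f.round(2));go(.001,.0004,zf)
    yc=(lim[1]+lim[-1])/2
    for k in range(1,8):
        x=.001-k*.0005;f=go(x,yc,zf)
        if abs(f[0])>2.5: break
    print('x',x,f.round(2))
    f=go(.001,yc,zf);print('yc',yc,f.round(2))
print(r.current_t(),r.current_finger_force(),np.array(r.current_tool_pos())-lidp(.001,0,zf))
E
```

```text
0.004 [ 0.24  0.93 -0.38]
0.0025 [ 0.61  0.39 -0.34]
0.0012 [-0.72 -0.32 -1.44]
y 1 0.0024 [-0.28 -3.84 -0.1 ]
y -1 -0.0031 [-0.74  0.35 -0.57]
x -0.0015 [ 4.8   0.84 -1.5 ]
yc -0.00034999999999999983 [-0.32  1.28  0.17]
45.0833 58.683512806892395 [-0.00034927 -0.00038122 -0.00021297]
```

```bash
python3 - <<'E'
from h import *
F0=np.load('F0.npy')
def go(x,y,z,v=.02):
    r.move_linear(lidp(x,y,z),vel=v);r.sleep(.1);return np.mean([Fb() for _ in range(3)],0)-F0
for y in (-.0026,-.0034,-.0039,-.0044,-.0049):
    f=go(.0005,y,.0012);print(y,f.round(2))
    if abs(f[1])>2.5: break
f=go(.0005,-.0003,.0012);print(f.round(2))
print(r.current_t(),(np.array(r.current_tool_pos())-lidp(.0005,-.0003,.0012)).round(5),r.current_opening())
w=grab('wrist');s=grab('scene');e=grab('side')
import pickle;pickle.dump((w,s,e),open('fin.pkl','wb'))
W=np.zeros((600,800,3),np.uint8);W[:300,:]=cv2.resize(s['pixels'][240:300,250:410,::-1],(800,300),interpolation=cv2.INTER_CUBIC)
W[300:,:400]=cv2.resize(e['pixels'][240:300,280:360,::-1],(400,300),interpolation=cv2.INTER_CUBIC);W[300:,400:]=cv2.resize(w['pixels'][...,::-1],(400,300));cv2.imwrite('pics/fin.png',W)
E
```

```text
-0.0026 [-0.34  1.04 -0.53]
-0.0034 [-0.08  0.79 -0.  ]
-0.0039 [-0.64  4.37 -0.27]
[-0.95  0.39 -0.31]
46.5833 [ 8.0e-05 -1.9e-04  2.0e-05] 0.1326784709478324
```

View pics/fin.png

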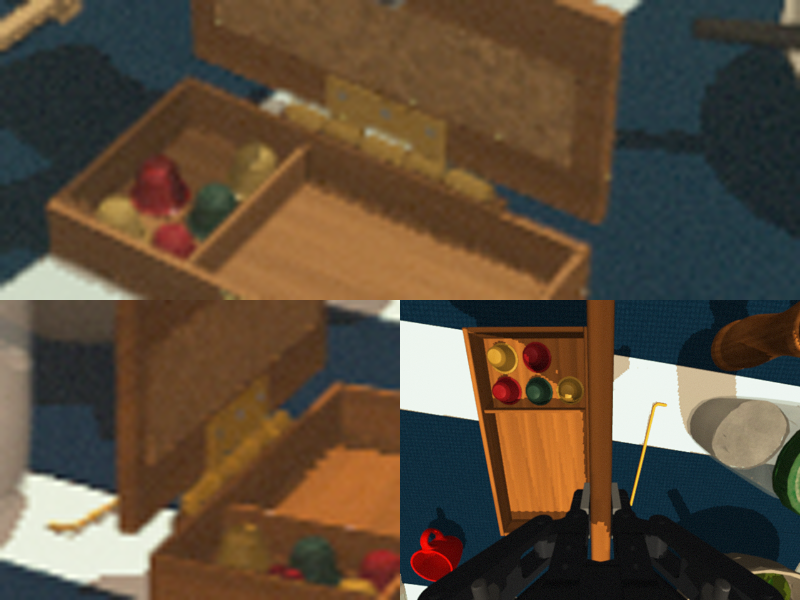

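The knuckles are interleaved in line in both views: scene row at (300–490, 115–185), and the side view agrees. The touch limits put the centre at dy ≈ -0.0007 and dx ≈ 0.0003. I do one short probe down to fix the height, settle, and hand in.

```bash
python3 - <<'E'
from h import *
F0=np.load('F0.npy')
def go(x,y,z,v=.02):
    r.move_linear(lidp(x,y,z),vel=v);r.sleep(.1);return np.mean([Fb() for _ in range(3)],0)-F0
zc=None
for z in (.0004,-.0002,-.0008,-.0014,-.002):
    f=go(.0003,-.0007,z);print(z,f.round(2))
    if f[2]>2.5: zc=z;break
zf=(zc+.0012) if zc is not None else -.0005
f=go(.0003,-.0007,zf);r.sleep(.4);print('final',zf,f.round(2),(Fb()-F0).round(2),r.current_finger_force(),np.abs(r.current_qvel()).max(),r.current_t())
if abs(f).max()<4: print(r.hand_in())
E
```

```text
0.0004 [ 0.22  0.43 -0.97]
-0.0002 [-0.96 -0.11  0.32]
-0.0008 [-0.58  0.05  0.08]
-0.0014 [-1.49  0.71  3.19]
final -0.0002000000000000001 [ 0.04 -0.17  0.55] [ 0.08  0.15 -0.69] 58.76125395298004 0.001038652127304346 48.8833
the job is handed in; nothing more can be done
None
```

I handed the job in at about 49 s: the mug hangs by its handle on the stand, and the gripper holds the lid upright with both knuckles in the hinge gaps and almost no force on the box; I have no verdict back. The first mug grasp closed above the rim because the fingertips are about 13 mm behind the reported TCP, not 22 mm ahead as `finger_overhang` says; I corrected for that.

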